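# Find the spice tub lid that rocks and hold it home

### The job

One of the four blue lids on the spice tubs in the crate has not snapped on. Press lightly with closed fingertips near a long side of the lids until you find the one that rocks, then push that one down in the middle until it is home and flush like the others, and finish with the fingertips still pressing gently on it so that I can tape it down. Only press: lift no lid, do not lean hard on lids, and leave the tape, scoop and jar alone.

Things in the scene. Friction and masses are not known exactly. Their poses are not given: they have to be found in the camera images.
- crate: Low wooden crate, 180 (x) by 480 (y) mm, fixed to the counter; it holds four clear tubs side by side, each 138 (x) by 96 (y) mm, centred on its x = 0 at y = +174, +58, -58 and -174 mm, rims 110 mm above the table. Origin at the centre of its underside, z up, x away from the robot at yaw 0. The crate's walls are 60 mm high.
- lid_a: One of four identical blue clip lids, 150 (x) by 105 (y) mm, top 4 mm thick, with a skirt round the tub's rim; it may lie on any of the tubs. Origin at the centre of its top face, z up, x along its length, away from the robot. When home, its top is level, 114 mm above the table, and does not move when pressed (the panel flexes 0.15 mm per N).
- lid_b: Lid like lid_a. One of the four, on any of the tubs, is loose: it rests level about 4 mm higher on its two clips, midway along its two short ends. Pressed lightly near a long side (25 to 40 mm from its middle line) it rocks freely by about 0.1 rad about its x axis till that side meets the rim, and a finger there stops 1 to 3 mm higher than on a home lid. Up to 15 N on its middle snaps both clips home.
- lid_c: Lid like lid_a and lid_b, on another tub.
- lid_d: Lid like lid_a and lid_b, on another tub.
- tape_roll: Roll of brown packing tape lying flat, 100 mm across, 48 mm high; origin at the centre of its underside. Not part of the job.
- scoop: Steel spice scoop with a wooden handle, lying, 180 mm long, 30 mm high; origin under the back of the bowl, handle towards its -x. Not part of the job.
- jar: Amber glass jar with a wooden cap, 64 mm across, 105 mm high; origin at the centre of its underside. Not part of the job.
There are look-alikes about, which are no part of the job. Leave any grey, orange or turquoise look-alike of the lid_c alone.

How it is judged:
By the outcome, as a careful person would: the job done as asked, in the order asked, and still so for the second after the job is handed in, while the arm keeps its last pose, push and grip.
It also fails if it takes over 48 s, if anything falls off the work surface, if the arm or the gripper's body presses on something with over 40 N, if the wrist force passes 120 N, or if a joint passes its speed limit or range.

### The arm

A 6-joint arm with a two-finger parallel gripper is mounted at the origin on the work surface. World frame = base frame: x ahead of the robot, y to its left, z up, the work surface at z = 0. Lengths are in m, angles in degrees, forces in N, time in s.
With the tool pointing down it reaches from about 0.3 to 0.75 m from the base axis. Payload 8.5 kg.
Tool frame: the origin (TCP) lies at the very end of the fingers, on their centre line; the grasp point (between the pads) lies 19 mm behind it; x points along the fingers, y is the direction in which the jaws open and shut, and the axes are right-handed (so a half turn about x gives the same grasp; the last joint's range is limited). The gripper opens to 85 mm and grips with 20 to 120 N. Pads are 22 mm wide; open, the fingers measure 114 mm over their backs; the gripper's body (76 mm by 85 mm) begins 54 mm behind the grasp point. The pads swing forward as they close: fully open they stand 13 mm farther back than shut.
Start: joints at [58.023, 21.807, 74.336, -0, 83.858, -12.336], TCP at [0.185, 0.518, 0.231] pointing down, gripper open.
Joint ranges: [-178.18, 178.18], [-50.72, 133.34], [12.68, 142.11], [-81.47, 261.47], [9.98, 163.14], [-165.26, 165.26]. Speed limits (degrees/s): [136.94, 136.94, 180, 180, 180, 180].

### API

Orientations are given as a 3x3 rotation matrix whose columns are the frame's x, y, z axes.
In Python, from rig import env, eyes, close_job gives the robot as it stands.
- The arm moves only by the shell command python3 -m pendant 'ROWS' [OPENING] [FORCE]. ROWS is a JSON object of lists of equal length, an entry for each row: "travel": the shift along the world's x, y, z in mm, a list of three; "delta_rot": the turn, a rotation vector about the world's x, y, z in rad, a list of three. In form: {"travel": [[x, y, z], ...], "delta_rot": [[wx, wy, wz], ...]}. A call has 1 to 20 rows; each row shifts and turns the commanded pose from where the row before left it; what a row does not reach is not made up. A row lasts 1/12 s, in which the tool goes at most 41.7 mm and 7.16 degrees, less where a joint would pass 70% of its speed; a pose out of reach is approached as far as the arm can. A call with a gripper value outside its range is refused whole. OPENING is the finger opening in mm, from 0 to 85.4, set as the call begins (- or left out, the last holds). The fingers move at their own pace and stop on an object; FORCE is the grip in N (left out, the last holds). Time passes only in rows, so rows that do not move let the fingers close. It gives the time, the measured TCP pose, the force and the opening at its end, in the units of the state.
- env.observe(): the state, without advancing time (a new reading comes with each control period).
- eyes.get_image(name): name is "side" or "top" or "wrist"; returns the picture (420x560x3 uint8, red, green, blue); there is no depth.
- eyes.camera_model(name): a dict with "vfov" (degrees; the focal length in pixels is half the picture's height over the tangent of half this angle, whatever the lens; pixels are square), "cx", "cy" (the principal point, pixels), "k1" (the pictures are not rectified: a ray, as slopes to the right and down, at radius r is drawn at 1 + k1 r^2 times it, then the intrinsics apply), "pose" (4x4, takes a point from camera to world coordinates). Camera axes: x right, y up, looking along -z (the intrinsics and any distortion apply to the point x, -y, -z); pixel columns grow to the right and rows downward; lengths in m; the calibration is good to about 2 mm. A picture is of the moment at which its call begins: read the wrist's pose just before it. camera_model takes no time and is no camera call; for the wrist camera it gives the pose at the moment of the call.
- close_job(): hands the job in, once; it reports no verdict.
The state is a dict: "time_s": time; "q": joint angles; "qvel": joint speeds; "joint_efforts": joint torques, N m; "position": TCP position; "tool_rot": TCP orientation; "ft_force": force on the tool from outside, world axes, zero at the start; "wrist_torque": the same for the moment, N m; "grip_width": finger opening in m.
Only numpy, scipy, OpenCV 4.12 (cv2) and the standard library are available. Lean on these libraries where they do the work, as an engineer would, in place of code of your own. Each camera call takes 0.05 s, during which the arm holds its last target. There are 200 camera calls.

## Working session

There is one attempt and no reset: what is moved stays moved. The work goes in short steps, Python scripts to look and compute and a shell command to move; the robot and the scene stay as the last step left them, time stands still between calls to the robot, and variables do not carry over. Pictures are saved under pics/ and viewed, about 8 in all and at most 12, crops included, and the job is handed in when it is done.

```bash
ls; mkdir -p pics
cat > h.py <<'E'
from rig import env, eyes
import numpy as np, cv2
def ray(cam,u,v):
    m=eyes.camera_model(cam) if isinstance(cam,str) else cam
    f=210/np.tan(np.radians(m["vfov"]/2)); d=np.array([(u-m["cx"])/f,(v-m["cy"])/f]); s=d.copy()
    for _ in range(20): s=d/(1+m["k1"]*(s@s))
    P=np.array(m["pose"]); return P[:3,3],P[:3,:3]@np.array([s[0],-s[1],-1])
def onplane(cam,u,v,z):
    o,d=ray(cam,u,v); return o+d*(z-o[2])/d[2]
E
python3 - <<'E'
from h import *
for n in("top","side"):
    im=eyes.get_image(n); cv2.imwrite(f"pics/{n}0.png",im[:,:,::-1])
    m=eyes.camera_model(n); print(n,m["vfov"],np.round(m["pose"],3).tolist())
s=env.observe(); print(s["time_s"],s["position"],s["tool_rot"],s["ft_force"])
E
```

```text
pics
top 51.265839191561945 [[0.071, 0.974, -0.216, 0.254], [-0.997, 0.071, -0.009, -0.028], [0.006, 0.216, 0.976, 1.362], [0.0, 0.0, 0.0, 1.0]]
side 50.25225023014433 [[0.989, 0.099, -0.11, 0.396], [-0.147, 0.739, -0.657, -0.74], [0.016, 0.666, 0.746, 0.912], [0.0, 0.0, 0.0, 1.0]]
0.1 [0.18473618 0.517777   0.23077957] [[-6.81465673e-04  3.36157460e-01  9.41805552e-01]
 [-1.10001106e-03  9.41804949e-01 -3.36158041e-01]
 [-9.99999163e-01 -1.26507669e-03 -2.72030819e-04]] [-0.29273359 -0.05790301 -0.17888842]
```

View pics/top0.png

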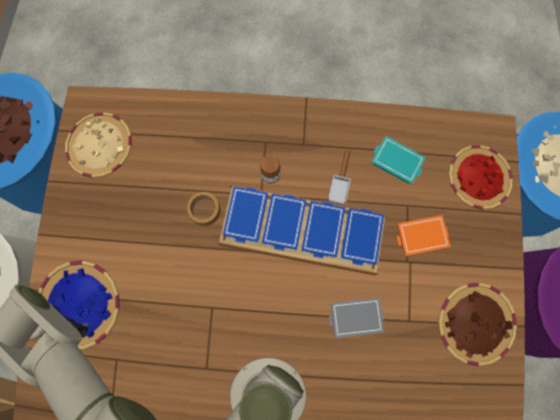

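View pics/side0.png

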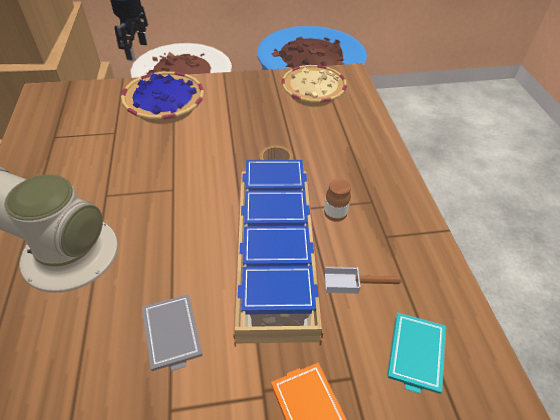

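The top view shows four blue lids in the crate at about (245,215), (285,222), (323,229) and (362,237). The grey (357,318), orange (424,236) and turquoise (399,160) lids outside it are the look-alikes, and the blue bowl at (80,300) is not a lid. Next I'll measure the four and check them in a crop.

Run:
```python
from h import *
P={}
for n,x0,y0,x1,y1 in(("top",215,180,390,275),("side",235,150,325,320)):
    im=cv2.imread(f"pics/{n}0.png"); hsv=cv2.cvtColor(im,cv2.COLOR_BGR2HSV)
    m=cv2.inRange(hsv,(105,120,60),(130,255,255)); k=np.zeros_like(m);k[y0:y1,x0:x1]=255;m&=k
    if n=="top": m0=m
    # the white lines separate; erode then components of inner panels
    c,_=cv2.findContours(cv2.erode(m,np.ones((3,3))),cv2.RETR_EXTERNAL,cv2.CHAIN_APPROX_NONE)
    for q in sorted(c,key=lambda q:q[:,0,0].mean()+q[:,0,1].mean()):
        if cv2.contourArea(q)<300: continue
        r=cv2.minAreaRect(q); b=cv2.boxPoints(r)
        w=np.array([onplane(n,*p,.114) for p in b]); 
        print(n,np.round(r[0],1),np.round(w.mean(0)[:2]*1000,1),[round(float(np.linalg.norm(w[i]-w[i-1])*1000)) for i in(0,1)],[round(float(np.degrees(np.arctan2(*(w[i]-w[i-1])[[1,0]]))),1) for i in (0,1)])
im=cv2.imread("pics/top0.png")[180:280,210:395]; s=cv2.imread("pics/side0.png")[150:330,225:335]
a=cv2.resize(im,None,fx=3,fy=3,interpolation=2); b=cv2.resize(s,None,fx=1.66,fy=1.66,interpolation=2)[:300]
o=np.zeros((300,a.shape[1]+b.shape[1],3),np.uint8);o[:a.shape[0],:a.shape[1]]=a;o[:b.shape[0],a.shape[1]:]=b
cv2.imwrite("pics/crop.png",o)
```

```text
top [244.9 213.4] [527.5 103.4] [72, 120] [82.2, -6.1]
top [283.9 220.9] [513.5 -11.9] [73, 119] [83.2, -6.1]
top [323.2 228.4] [ 499.4 -127.6] [72, 119] [83.1, -7.2]
top [362.6 235.7] [ 486.1 -243.6] [73, 120] [84.4, -7.0]
side [274.5 173. ] [526.9 103.6] [120, 68] [172.5, 83.8]
side [275.5 206. ] [512.7 -12. ] [73, 126] [83.9, -7.5]
side [276.5 244. ] [ 498.2 -127.4] [74, 127] [84.0, -7.7]
side [275.1 253.9] [ 490.5 -153. ] [153, 104] [157.3, 74.7]
side [277.8 287.1] [ 484.5 -239.7] [76, 129] [85.0, -6.6]
```

View pics/crop.png

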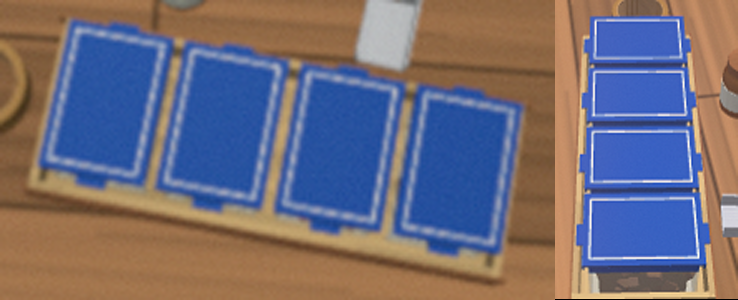

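Only the four blue lids are on tubs, so they are the ones to test. Both views agree on their centres, and the crate yaw is about -6.8°. I'll close the fingers and go above lid 1, +32 mm towards its long side.

```bash
python3 -m pendant '{"travel":[[23,-25.5,0],[23,-25.5,0],[23,-25.5,-6],[23,-25.5,-6],[23,-25.5,-6],[23,-25.5,-6],[23,-25.5,-8],[23,-25.5,-8],[23,-25.5,-8],[23,-25.5,-8],[23,-25.5,-8],[23,-25.5,-8],[23,-25.5,-8],[23,-25.5,-8],[23,-25.5,-8],[0,0,0],[0,0,0],[0,0,0]],"delta_rot":[[0,0,0.1125],[0,0,0.1125],[0,0,0],[0,0,0],[0,0,0],[0,0,0],[0,0,0],[0,0,0],[0,0,0],[0,0,0],[0,0,0],[0,0,0],[0,0,0],[0,0,0],[0,0,0],[0,0,0],[0,0,0],[0,0,0]]}' 0 20
```

```text
time_s: 1.6
position: [0.5294, 0.1357, 0.1351]
tool_rot: [[-0.001, 0.118, 0.993], [0.0, 0.993, -0.118], [-1.0, 0.0, -0.001]]
ft_force: [0.8, 0.7, -0.6]
grip_width: 0.0003
```

```bash
python3 -m pendant '{"travel":[[0,0,-5],[0,0,-5],[0,0,-4],[0,0,-2],[0,0,-1],[0,0,-1],[0,0,-1],[0,0,-1],[0,0,0],[0,0,0]],"delta_rot":[[0,0,0],[0,0,0],[0,0,0],[0,0,0],[0,0,0],[0,0,0],[0,0,0],[0,0,0],[0,0,0],[0,0,0]]}'
```

```text
time_s: 2.43
position: [0.5299, 0.1355, 0.1154]
tool_rot: [[0.0, 0.118, 0.993], [-0.0, 0.993, -0.118], [-1.0, -0.0, 0.0]]
ft_force: [-0.7, -0.4, -0.4]
grip_width: 0.0
```

```bash
for i in 1 2 3; do python3 -m pendant '{"travel":[[0,0,-0.5],[0,0,-0.5],[0,0,0]],"delta_rot":[[0,0,0],[0,0,0],[0,0,0]]}' | egrep 'pos|ft'; done
```

```text
position: [0.5298, 0.1355, 0.1143]
ft_force: [0.2, -0.1, 0.1]
position: [0.5299, 0.1355, 0.1135]
ft_force: [-1.5, -1.1, 3.7]
position: [0.5299, 0.1355, 0.1128]
ft_force: [-2.0, -0.1, 7.7]
```

Lid 1 is solid: contact at 114 mm and 4–8 N within 1 mm. Moving to lid 2.

```bash
python3 -m pendant '{"travel":[[0,0,6],[0,0,8],[-3.5,-29,0],[-3.5,-29,0],[-3.5,-29,0],[-3.5,-28.5,0],[0,0,-3],[0,0,-3],[0,0,-2],[0,0,-1],[0,0,-1],[0,0,-1],[0,0,-0.5],[0,0,0],[0,0,0]],"delta_rot":[[0,0,0],[0,0,0],[0,0,0],[0,0,0],[0,0,0],[0,0,0],[0,0,0],[0,0,0],[0,0,0],[0,0,0],[0,0,0],[0,0,0],[0,0,0],[0,0,0],[0,0,0]]}'
```

```text
time_s: 4.43
position: [0.5159, 0.0202, 0.1148]
tool_rot: [[0.0, 0.117, 0.993], [0.0, 0.993, -0.117], [-1.0, 0.0, -0.0]]
ft_force: [-0.6, 0.1, -1.6]
grip_width: 0.0
```

```bash
for i in 1 2; do python3 -m pendant '{"travel":[[0,0,-0.5],[0,0,-0.3],[0,0,0]],"delta_rot":[[0,0,0],[0,0,0],[0,0,0]]}' | egrep 'pos|ft'; done
```

```text
position: [0.5159, 0.02, 0.114]
ft_force: [-1.1, -0.6, 0.2]
position: [0.5159, 0.02, 0.1135]
ft_force: [-0.8, -0.6, 3.0]
```

Lid 2 is also home (114 mm, firm). On to lid 3.

```bash
python3 -m pendant '{"travel":[[0,0,6],[0,0,8],[-3.5,-29,0],[-3.5,-29,0],[-3.5,-29,0],[-3.5,-28.5,0],[0,0,-3],[0,0,-3],[0,0,-2],[0,0,-1],[0,0,-1],[0,0,-1],[0,0,-0.8],[0,0,0],[0,0,0]],"delta_rot":[[0,0,0],[0,0,0],[0,0,0],[0,0,0],[0,0,0],[0,0,0],[0,0,0],[0,0,0],[0,0,0],[0,0,0],[0,0,0],[0,0,0],[0,0,0],[0,0,0],[0,0,0]]}'
```

```text
time_s: 6.18
position: [0.5019, -0.0953, 0.1154]
tool_rot: [[-0.0, 0.117, 0.993], [0.0, 0.993, -0.117], [-1.0, 0.0, -0.0]]
ft_force: [0.2, 0.2, -0.4]
grip_width: 0.0003
```

```bash
for i in 1 2; do python3 -m pendant '{"travel":[[0,0,-0.5],[0,0,-0.5],[0,0,0]],"delta_rot":[[0,0,0],[0,0,0],[0,0,0]]}' | egrep 'pos|ft'; done
```

```text
position: [0.5018, -0.0955, 0.1144]
ft_force: [-0.7, 0.2, -0.6]
position: [0.5019, -0.0955, 0.1136]
ft_force: [0.2, -0.1, 2.9]
```

Lid 3 is home too. Testing lid 4 with slow steps, as it should be the loose one.

```bash
python3 -m pendant '{"travel":[[0,0,6],[0,0,8],[-3.5,-29,0],[-3.5,-29,0],[-3.5,-29,0],[-3.5,-28.5,0],[0,0,-3],[0,0,-3],[0,0,-2],[0,0,-0.5],[0,0,0],[0,0,0]],"delta_rot":[[0,0,0],[0,0,0],[0,0,0],[0,0,0],[0,0,0],[0,0,0],[0,0,0],[0,0,0],[0,0,0],[0,0,0],[0,0,0],[0,0,0]]}' | egrep 'time|pos|ft'; for i in 1 2 3; do python3 -m pendant '{"travel":[[0,0,-0.5],[0,0,-0.5],[0,0,0]],"delta_rot":[[0,0,0],[0,0,0],[0,0,0]]}' | egrep 'pos|ft'; done
```

```text
time_s: 7.68
position: [0.4881, -0.2102, 0.1191]
ft_force: [-0.2, -0.0, 0.1]
position: [0.4879, -0.2108, 0.1179]
ft_force: [0.6, -0.3, 0.3]
position: [0.4879, -0.211, 0.1169]
ft_force: [0.3, 0.4, 0.4]
position: [0.4879, -0.211, 0.1159]
ft_force: [0.5, 0.9, 0.6]
```

```bash
python3 -m pendant '{"travel":[[0,0,-0.5],[0,0,-0.5],[0,0,0]],"delta_rot":[[0,0,0],[0,0,0],[0,0,0]]}' | egrep 'pos|ft'
```

```text
position: [0.4879, -0.2111, 0.1151]
ft_force: [0.2, 1.1, 3.7]
```

Lid 4 gives freely from about 118 mm and stops near 115.4 mm, about 1.3 mm higher than the others, so it is the loose one. A side picture will check for the tilt.

Run:
```python
from h import *
im=eyes.get_image("side")[:,:,::-1]; cv2.imwrite("pics/s1f.png",im)
cv2.imwrite("pics/s1.png",cv2.resize(im[140:350,215:345],None,fx=2.8,fy=2.8,interpolation=2))
print(env.observe()["time_s"],env.observe()["ft_force"])
```

```text
8.7333 [-1.1601502   0.29952409  2.62646714]
```

View pics/s1.png

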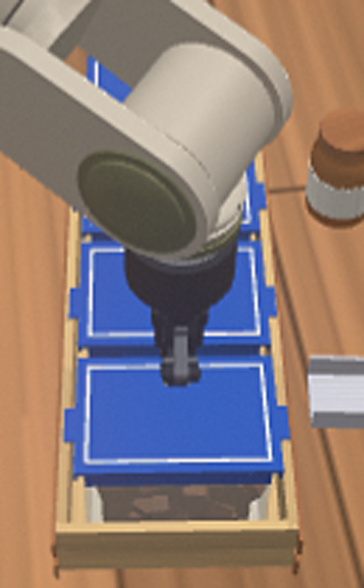

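The fingertips at crop (180,370) sit on lid 4's far long side. The lid's near edge at crop (180,475) shows a thick skirt, which fits a rocked lid. I'll lift, go to its middle and press down.

```bash
python3 -m pendant '{"travel":[[0,0,5],[0,0,5],[-1.25,-15.75,0],[-1.25,-15.75,0],[0,0,-3],[0,0,-2],[0,0,-1],[0,0,0],[0,0,0]],"delta_rot":[[0,0,0],[0,0,0],[0,0,0],[0,0,0],[0,0,0],[0,0,0],[0,0,0],[0,0,0],[0,0,0]]}' | egrep 'time|pos|ft'; for i in 1 2; do python3 -m pendant '{"travel":[[0,0,-0.5],[0,0,-0.5],[0,0,0]],"delta_rot":[[0,0,0],[0,0,0],[0,0,0]]}' | egrep 'pos|ft'; done
```

```text
time_s: 9.48
position: [0.4853, -0.2421, 0.1188]
ft_force: [-0.6, 0.7, 0.9]
position: [0.4854, -0.2423, 0.1179]
ft_force: [0.9, -0.3, 0.2]
position: [0.4855, -0.2425, 0.1171]
ft_force: [0.2, 0.3, 2.1]
```

Contact is at about 117.7 mm in the middle, so the lid still stands about 4 mm high. Pushing on in small steps.

```bash
for i in 1 2 3; do python3 -m pendant '{"travel":[[0,0,-0.5],[0,0,0]],"delta_rot":[[0,0,0],[0,0,0]]}' | egrep 'pos|ft'; done
```

```text
position: [0.4856, -0.2426, 0.1166]
ft_force: [0.7, 1.3, 3.8]
position: [0.4857, -0.2426, 0.1162]
ft_force: [0.6, 1.2, 4.5]
position: [0.4856, -0.2427, 0.1155]
ft_force: [2.1, 0.1, 2.3]
```

```bash
for i in 1 2 3; do python3 -m pendant '{"travel":[[0,0,-0.5],[0,0,0]],"delta_rot":[[0,0,0],[0,0,0]]}' | egrep 'pos|ft'; done
```

```text
position: [0.4856, -0.2427, 0.1151]
ft_force: [2.2, 0.0, 5.2]
position: [0.4856, -0.2427, 0.1147]
ft_force: [2.1, 0.9, 6.4]
position: [0.4856, -0.2427, 0.1144]
ft_force: [1.4, 0.3, 9.0]
```

```bash
for i in 1 2 ; do python3 -m pendant '{"travel":[[0,0,-0.5],[0,0,0]],"delta_rot":[[0,0,0],[0,0,0]]}' | egrep 'pos|ft'; done
```

```text
position: [0.4856, -0.2427, 0.1142]
ft_force: [1.7, 0.6, 10.1]
position: [0.4856, -0.2427, 0.114]
ft_force: [0.4, 1.6, 12.6]
```

The force climbs at exactly the panel flex rate (6.7 N/mm) from a top at about 115.9 mm. One clip is in and the other is not yet, so I'll keep going within 15 N.

```bash
python3 -m pendant '{"travel":[[0,0,-0.4],[0,0,0],[0,0,0]],"delta_rot":[[0,0,0],[0,0,0],[0,0,0]]}' | egrep 'pos|ft'
```

```text
position: [0.4854, -0.2427, 0.1129]
ft_force: [0.7, 0.1, 6.4]
```

The second clip snapped in: the force fell to 6 N at 112.9 mm, which the flex puts at a 113.9 mm top, level with the others. I'll ease to a gentle push and check.

```bash
python3 -m pendant '{"travel":[[0,0,0.4],[0,0,0],[0,0,0],[0,0,0],[0,0,0],[0,0,0]],"delta_rot":[[0,0,0],[0,0,0],[0,0,0],[0,0,0],[0,0,0],[0,0,0]]}' | egrep 'time|pos|ft'
python3 - <<'E'
from h import *
im=eyes.get_image("side")[:,:,::-1]
cv2.imwrite("pics/s2.png",cv2.resize(im[140:350,215:345],None,fx=2.8,fy=2.8,interpolation=2))
f=[]
for _ in range(4): eyes.get_image("top"); s=env.observe(); f.append(round(float(s["ft_force"][2]),1))
print(f,s["position"],s["time_s"])
E
```

```text
time_s: 12.07
position: [0.4854, -0.2427, 0.1131]
ft_force: [0.8, 0.8, 5.5]
[6.0, 5.8, 6.0, 6.2] [ 0.48541359 -0.24265773  0.11313722] 12.3167
```

View pics/s2.png

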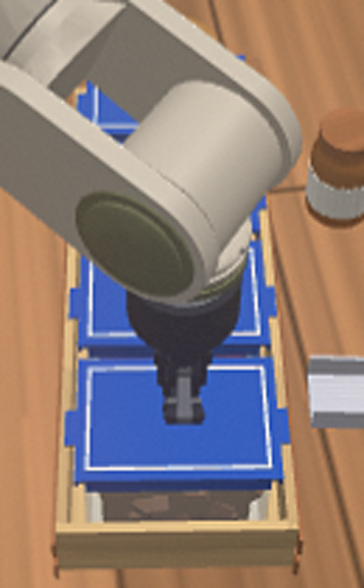

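Tips are at the middle of lid 4 (crop 183,410), with the lid seated and level with its neighbour. I'll ease off slightly more and then hand in.

```bash
python3 -m pendant '{"travel":[[0,0,0.3],[0,0,0],[0,0,0],[0,0,0],[0,0,0],[0,0,0]],"delta_rot":[[0,0,0],[0,0,0],[0,0,0],[0,0,0],[0,0,0],[0,0,0]]}' | egrep 'time|pos|ft' && python3 -c "
from rig import env,close_job
s=env.observe();print(s['ft_force'],s['position']);close_job()"
```

```text
time_s: 12.82
position: [0.4854, -0.2426, 0.1133]
ft_force: [1.8, -1.5, 5.2]
[ 1.78190499 -1.50145731  5.16511371] [ 0.48538975 -0.242609    0.11325956]
the job is handed in; nothing more can be done
```

The loose lid was the one at the far −y end of the crate. It is now home, and I handed the job in at 12.8 s with the closed fingertips still pressing on its middle at about 5 N.

- **Finding it:** I pressed all four lids near one long side. Three were solid with contact at 114 mm; two took about 3 N, and the first reached 7.7 N. The last gave freely from about 118 mm and stopped about 1.3 mm higher than the others.
- **Pressing it home:** I pushed on the middle and the clips went in one after the other. The highest force I read was 12.6 N, just before the second clip snapped in.
- **Last checks:** The fingertips rest at 113.3 mm. With the panel flex allowed for, the lid top is at about 114 mm, level with the other lids. The side picture shows it seated.
- **Not checked:** I did not press its long sides again after it snapped in. I did not go near the tape, scoop, jar or look-alike lids.

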